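Clamp a drive enclosure in the notched service cradle

TASK

Clamp the black drive enclosure in the service cradle: it has to lie flat on the rubber pad, between the two low side lips and lengthwise between the jaws. Lift the blue knob to free the sliding jaw, bring the jaw up to the drive, and let the knob drop fully into the last notch that the drive leaves room for, so that the drive is held as closely as the notches allow.

Things in the scene. Friction and masses are not known exactly. Their poses are not given: they have to be found in the camera images.
- holder: Service cradle fixed to the bench, grey base plate 110 (x) x 340 (y) x 10 mm, origin at the centre of its underside, z up, y along the rail. Fixed aluminium jaw at the +y end: rubber face at y = +145 mm, 74 mm wide, top z 46 mm. The sliding jaw rides on two guide rails on the -y half, with a brass strip of notches between them.
- pad (a point): Centre of the drive's place, on top of the rubber pad between the jaws (14 mm above the bench; cradle y = 89 mm, axes as the cradle's). Pad 56 (x) x 98 (y) mm. Low aluminium lips 4 mm higher than the pad, inner faces 37 mm either side, 66 mm long. A drive lying here touches the fixed jaw.
- notches (a point): Nominal place of the brass strip's notch nearest the pad, at the strip's top (22 mm up; axes as the cradle's). Three notches, 14 mm long in y, 20 mm pitch towards -y, 6 mm lands between. The pin is 10 mm long: 2 mm play each side. The real strip is shifted by up to 5 mm either way along y, newly each time and not reported: feel for the notch.
- jaw (a joint): Sliding jaw along the rail, m. 0: jaw faces 112 mm apart, the drive's length; grows as it opens (towards cradle -y) to 0.104. Pin in the notch nearest the pad: 0.009 +-0.005 and +-0.002 play; next notches 0.020, 0.040 more. Face at cradle y = 33 mm - jaw, plate 74 mm wide, top z 48 mm. Starts at 0.085 to 0.102, pin in a wide parking slot. Friction 1.5 N with the pin up.
- lift (a joint): Height of the knob and its pin, m: 0 fully down (in a notch or the parking slot), 0.022 up at its stop. Above 0.013 the pin clears everything and the jaw slides; let go over a land the pin rests on it at 0.011 to 0.012. A spring and the weight pull it down with 5 to 6 N. A pin that is down cannot be pushed out sideways.
- knob (a point): Centre of the blue round pull knob on the sliding jaw, upright, 25 mm diameter (28 mm at its top rim), from 20 mm below to 22 mm above this point, which is 80 mm above the bench when down. It is on the pin's axis, 45 mm behind the sliding jaw's face. Nothing on the cradle beside it is higher than 50 mm above the bench.
- drive_center (a point): Centre (half-way up) of the black drive enclosure, 62 (x) x 112 (y) x 24 mm high, about 0.19 kg, loose, lying flat on the bench left of the cradle with its long side along its own y. Either end may face the fixed jaw.
Not all that is in view belongs to the job. There is more than one size of the part that bears drive_center; the job needs the smaller.

How it is judged:
By the outcome, as a careful person would: the job done as asked, in the order asked, and still so for the second after the job is handed in, with the robot touching nothing.
It also fails if it takes over 51 s, if anything falls off the work surface, if the arm or the gripper's body presses on something with over 40 N, if the wrist force passes 120 N, or if a joint passes its speed limit or range.

ROBOT

A 6-joint arm with a two-finger parallel gripper is mounted at the origin on a cart in front of the work surface, level with it; the furniture and walls round the work are solid. World frame = base frame: x ahead of the robot, y to its left, z up, the work surface at z = 0. Lengths are in m, angles in rad, forces in N, time in s.
With the tool pointing down it reaches from about 0.3 to 0.775 m from the base axis. Payload 14.6 kg.
Tool frame: the origin (TCP) lies between the finger pads; the fingertips stand r.tip_extent ahead of it and the grasp point (between the pads) lies 2 mm behind it (r.tip_extent is the distance from the TCP to the fingertips, in m); z points along the fingers, x is the direction in which the jaws open and shut, and the axes are right-handed (so a half turn about z gives the same grasp; the last joint's range is limited). The gripper opens to 94 mm and grips with 3 to 60 N. Pads are 16 mm wide; open, the fingers measure 119 mm over their backs; the gripper's body (75 mm by 177 mm) begins 78 mm behind the grasp point.
Start: joints at [1.252, 0.3, 1.521, -0, 1.321, -0.067], TCP at [0.137, 0.533, 0.222] pointing down, gripper open.
Joint ranges: [-3.03, 3.03], [-0.79, 2.21], [0.23, 2.52], [-1.04, 4.18], [0, 3.07], [-2.55, 2.55]. Speed limits (rad/s): [2.22, 2.22, 2.57, 3.14, 3.14, 3.14].

INTERFACE

Orientations are given as a unit quaternion [x, y, z, w].
In Python, from plant import r gives the robot as it stands. Calls block until the motion is done:
- r.reach(position, orientation): joint-space move of the TCP to a pose.
- r.move_straight(position, velocity=0.15, rotation=None): straight line of the TCP; rotation=None keeps the orientation; velocity is the mean speed in m/s.
- r.goto_joints(angles): joint-space move.
- r.grip(opening, effort=None): opening from 0.0 (shut) to 1.0 (fully open); effort is the grip in N (None keeps the last); returns when the fingers have stopped.
- r.pause(seconds).
- r.solve_ik(position, orientation): joint angles nearest the present ones, or None.
- r.state(): the state.
- r.snapshot(name): name is "scene" or "top" or "wrist"; returns the picture (420x560x3 uint8, red, green, blue); there is no depth.
- r.camera_model(name): a dict with "K" (3x3 intrinsics, pixels), "rvec" (rotation vector, rad) and "tvec" (3), from world to camera coordinates, as OpenCV has them; the wrist camera has in their place "hand_eye" (4x4, takes a point from camera to tool coordinates, whose origin is the TCP and whose axes are the tool frame's). Camera axes: x right, y down, z forward; pixel columns grow to the right and rows downward; lengths in m; the calibration is good to about 2 mm. A picture is of the moment at which its call begins: read the wrist's pose just before it. camera_model takes no time and is no camera call.
A pose or a line that the arm cannot do raises r.Unreachable and nothing moves.
- r.finish_job(): hands the job in, once; it reports no verdict.
Trained networks look in the newest picture that a camera, given by its name, has taken for a name from the list of things; names that differ only in an ending like _2 or _b are one class to them, and where a whole thing is asked for, a point or a joint stands for the part that bears it (a point fixed in the world has none). Each returns a list of dicts, best first, with "score" (0 to 1); they miss things now and then, are a little off and sometimes report something else, mostly with a low value. They report only what shows in the picture. A call takes as long as a camera call. They do not tell look-alikes from the thing itself.
- r.outline_of(query, camera): "region" (420x560 bool, what is visible of it) and "bbox" ([left, top, right, bottom] in pixels, round what is visible of it).
The state is a dict: "t": time; "joint_positions": joint angles; "qvel": joint speeds; "tau": joint torques, N m; "tool_pos": TCP position; "tcp_rot": TCP orientation; "contact_force": force on the tool from outside, world axes, zero at the start; "ft_torque": the same for the moment, N m; "width": opening from 0.0 (shut) to 1.0 (fully open).
Only numpy, scipy, OpenCV 4.12 (cv2) and the standard library are available. Lean on these libraries where they do the work, as an engineer would, in place of code of your own. Each camera call takes 0.05 s, during which the arm holds its last target.

## Working session

There is one attempt and no reset: what is moved stays moved. The work goes in short steps, each a Python script; the robot and the scene stay as the last script left them, time stands still between calls to the robot, and variables do not carry over. Pictures are saved under pics/ and viewed, and the job is handed in when it is done.

```bash
ls; mkdir -p pics; python3 - <<'E'
from plant import r
import cv2, numpy as np
for n in ["scene","top","wrist"]:
    im=r.snapshot(n); cv2.imwrite(f"pics/a_{n}.png",im[:,:,::-1])
    for q in ["holder","drive_center","knob"]:
        for d in r.outline_of(q,n)[:4]:
            print(n,q,round(d["score"],2),np.round(d["bbox"]))
    m=r.camera_model(n); print(m)
s=r.state(); print(s, r.tip_extent)
E
```

```text
pics
scene holder 0.6 [267. 217. 421. 305.]
scene drive_center 0.91 [262. 280. 334. 357.]
scene drive_center 0.87 [228. 204. 253. 226.]
scene knob 0.77 [371. 235. 391. 264.]
{'K': array([[403.80860387,   0.        , 270.54254023],
       [  0.        , 403.80860387, 217.43244104],
       [  0.        ,   0.        ,   1.        ]]), 'rvec': array([ 1.93298448, -0.67745472,  0.39993016]), 'tvec': array([-0.36248213,  0.21478021,  0.67075954])}
top holder 0.96 [260. 142. 413. 205.]
top drive_center 0.87 [161. 162. 218. 206.]
top knob 0.7 [379. 153. 397. 171.]
{'K': array([[404.29359523,   0.        , 282.43149611],
       [  0.        , 404.29359523, 209.59167797],
       [  0.        ,   0.        ,   1.        ]]), 'rvec': array([ 2.21451235, -2.16778882,  0.05802754]), 'tvec': array([-0.01251743,  0.45836847,  0.89708962])}
{'K': array([[354.65402025,   0.        , 278.06825633],
       [  0.        , 354.65402025, 209.76359685],
       [  0.        ,   0.        ,   1.        ]]), 'hand_eye': array([[ 9.99999674e-01,  5.69807027e-04,  5.72277067e-04,
        -3.23398489e-04],
     
[... 232 characters left out ...]
 1.00000000e+00]])}
{'t': 0.6, 'joint_positions': array([ 1.25240177e+00,  2.99894010e-01,  1.52101288e+00, -1.85892793e-06,
        1.32065708e+00, -6.65880863e-02]), 'qvel': array([-0.00083409, -0.00063366, -0.00057508,  0.00071791,  0.000812  ,
        0.00226149]), 'tau': array([-1.43243669e-03, -5.31475496e+01, -3.52824891e+01,  7.07654050e-02,
        2.13556556e-02, -3.58516775e-05]), 'tool_pos': array([0.1370303 , 0.5326521 , 0.22244342]), 'tcp_rot': array([ 7.90301659e-01,  6.12717951e-01,  1.23994253e-05, -7.26853038e-06]), 'contact_force': array([ 0.1939744 , -0.01125882,  0.7089749 ]), 'ft_torque': array([ 0.00833401, -0.00493643,  0.00473576]), 'width': 1.0001450195239752} 0.017
```

View pics/a_scene.png

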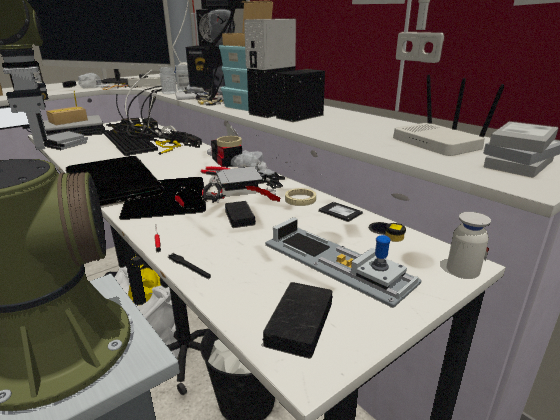

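View pics/a_top.png

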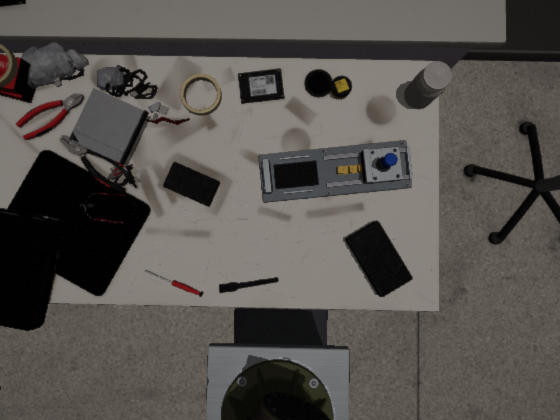

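View pics/a_wrist.png

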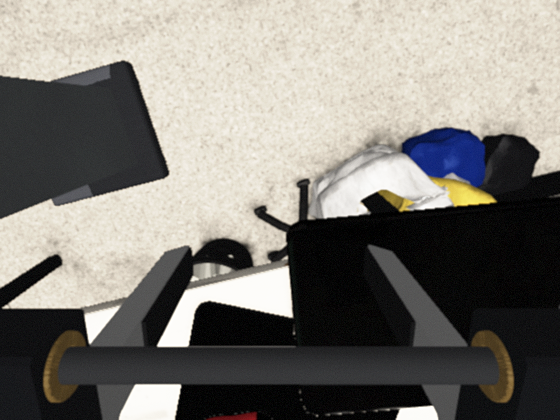

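Candidates for the drive are the black box at top (192,184), about 52x31 px and left of the cradle, and the black box at top (378,258), about 70x42 px and right/front of it. The left, smaller one fits the description. I'll measure both and check with an enlarged crop.

```bash
cat > h.py <<'E'
from plant import r
import cv2, numpy as np
from scipy.spatial.transform import Rotation as R
def cam(n,st=None):
    m=r.camera_model(n)
    if "rvec" in m:
        Rw=cv2.Rodrigues(np.array(m["rvec"]))[0]; t=np.array(m["tvec"]).ravel()
        return m["K"],Rw.T,-Rw.T@t
    T=np.eye(4);T[:3,:3]=R.from_quat(st["tcp_rot"]).as_matrix();T[:3,3]=st["tool_pos"]
    W=T@m["hand_eye"]; return m["K"],W[:3,:3],W[:3,3]
def back(c,px,z):
    K,A,o=c; px=np.atleast_2d(px).astype(float)
    d=np.c_[px,np.ones(len(px))]@np.linalg.inv(K).T@A.T
    return o+d*((z-o[2])/d[:,2])[:,None]
def proj(c,P):
    K,A,o=c; q=(np.atleast_2d(P)-o)@A@K.T
    return q[:,:2]/q[:,2:]
def rect(c,region,z):
    cs,_=cv2.findContours(region.astype(np.uint8),cv2.RETR_EXTERNAL,cv2.CHAIN_APPROX_NONE)
    k=max(cs,key=cv2.contourArea)[:,0,:]
    P=back(c,k,z)[:,:2].astype(np.float32)
    (x,y),(w,h),a=cv2.minAreaRect(P*1000)
    # long axis angle
    if w<h: w,h=h,w; a+=90
    return x/1000,y/1000,w,h,(a+90)%180-90
E
python3 - <<'E'
from h import *
im=r.snapshot("top")
c=cam("top")
for q,z in [("drive_center",.024),("holder",.01),("knob",.1)]:
    for d in r.outline_of(q,"top"):
        print(q,round(d["score"],2),np.round(d["bbox"]),np.round(rect(c,d["region"],z),3))
# large one by threshold
g=(im.max(2)<45).astype(np.uint8); m=np.zeros_like(g); m[215:300,335:418]=g[215:300,335:418]
print("big",np.round(rect(c,m,.03),3))
m=np.zeros_like(g); m[155:210,155:225]=g[155:210,155:225]
print("small thr",np.round(rect(c,m,.024),3))
cr=cv2.resize(im[130:310,150:430],None,fx=2.8,fy=2.8,interpolation=cv2.INTER_CUBIC)
cv2.imwrite("pics/b.png",np.clip(cr[:,:,::-1]*1.5,0,255))
E
```

```text
drive_center 0.91 [161. 163. 218. 205.] [  0.511   0.202 113.583  60.999  66.076]
drive_center 0.63 [345. 219. 412. 292.] [  0.355  -0.217 152.645  88.504  31.754]
holder 0.77 [260. 142. 415. 203.] [ 5.50000e-01 -1.21000e-01  3.43323e+02  1.10744e+02 -8.34390e+01]
knob 0.61 [380. 154. 399. 170.] [  0.559  -0.219  33.713  25.982 -43.982]
knob 0.58 [262. 141. 411. 205.] [ 5.35000e-01 -1.10000e-01  3.09347e+02  1.00328e+02 -8.30000e+01]
big [  0.355  -0.214 151.383  85.108  31.68 ]
small thr [  0.512   0.203 114.968  61.64   67.981][ WARN:0@0.755] global loadsave.cpp:1063 imwrite_ Unsupported depth image for selected encoder is fallbacked to CV_8U.
```

View pics/b.png

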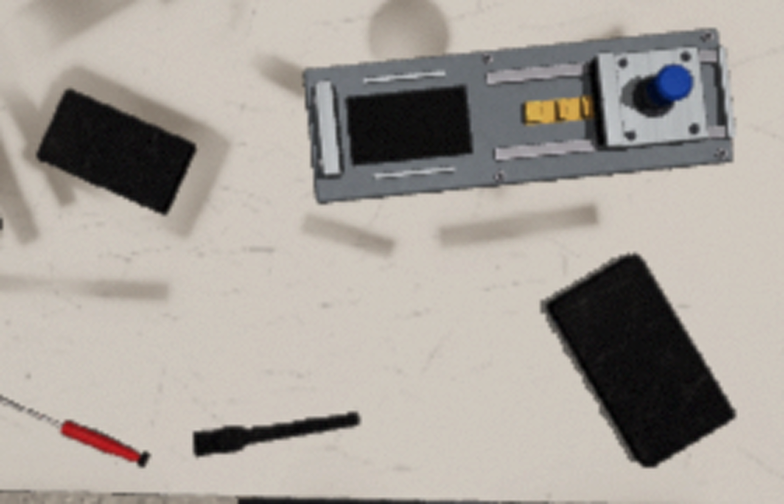

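The left box measures 114x61 mm, against 112x62 for the drive. The other is 152x88, the larger look-alike. The crop confirms it: the drive is the left box at top (192,184). The cradle sits at about (0.550,-0.121) with a yaw of about 6.6°, its fixed jaw on the left. I'll hover over the drive and refine with the wrist camera.

```bash
cat >> h.py <<'E'
def down(deg):
    a=np.deg2rad(deg); c,s=np.cos(a),np.sin(a)
    return R.from_matrix(np.array([[c,s,0],[s,-c,0],[0,0,-1]])).as_quat()
def st(msg=""):
    s=r.state(); print(msg,"t%.2f"%s["t"],"p",np.round(s["tool_pos"],4),"F",np.round(s["contact_force"],2),"w%.3f"%s["width"]); return s
E
python3 - <<'E'
from h import *
for p,d in [([.512,.2025,.12],-23),([.54,-.033,.15],6.6),([.559,-.219,.2],-83.4)]:
    print(r.solve_ik(p,down(d)))
r.reach([.512,.2025,.14],down(-23)); s=st()
im=r.snapshot("wrist"); cv2.imwrite("pics/c.png",im[:,:,::-1])
c=cam("wrist",s)
for d in r.outline_of("drive_center","wrist"):
    print(round(d["score"],2),d["bbox"],np.round(rect(c,d["region"],.024),3))
E
```

```text
[ 3.10104713e-01  4.06464885e-01  1.62926978e+00 -4.44089210e-16
  1.10585799e+00  7.11530441e-01]
[-1.28738488e-01  3.50605111e-01  1.63037112e+00 -4.44089210e-16
  1.16061642e+00 -2.43930218e-01]
[-4.34392773e-01  4.29894039e-01  1.39758185e+00 -4.44089210e-16
  1.31411676e+00  1.02121182e+00]
 t2.64 p [0.5118 0.2033 0.1402] F [ 0.21 -0.55  0.71] w1.001
0.72 [237.6, 135.9, 321.2, 272.2] [  0.514   0.205 113.196  62.131  67.478]
```

View pics/c.png

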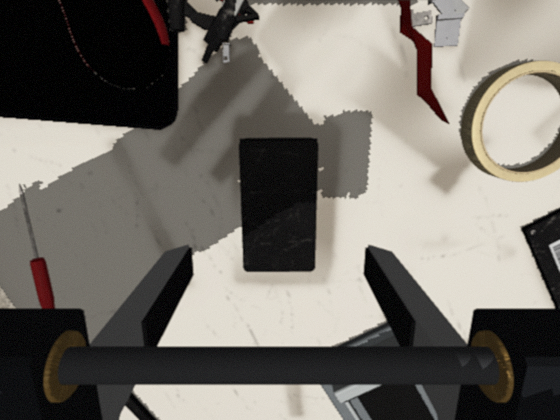

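The wrist view shows the drive at px (279,204), square to the fingers, with a fit of 113x62 mm at (0.514,0.205) and yaw −22.5°. Nothing lies in the way of either finger. Next I grasp it and go over the pad.

```bash
python3 - <<'E'
from h import *
r.reach([.514,.2045,.05],down(-22.5))
r.move_straight([.514,.2045,.025],0.1); st("down")
r.grip(0.0,25); st("grip")
r.move_straight([.514,.2045,.10],0.2); st("up")
r.reach([.540,-.035,.11],down(6.6)); s=st("hover")
im=r.snapshot("wrist"); cv2.imwrite("pics/d.png",im[:,:,::-1])
im=r.snapshot("top"); cv2.imwrite("pics/d2.png",cv2.resize(im[120:230,220:440],None,fx=3.5,fy=3.5,interpolation=cv2.INTER_CUBIC)[:,:,::-1])
E
```

```text
down t3.59 p [0.5145 0.2047 0.026 ] F [-0.35  0.03  0.22] w0.998
grip t4.19 p [0.514  0.2045 0.0251] F [-1.8   0.01  3.38] w0.655
up t4.72 p [0.5136 0.2043 0.099 ] F [ 0.01  0.52 -2.79] w0.657
hover t5.67 p [ 0.5397 -0.0343  0.109 ] F [ 0.33 -0.68 -1.36] w0.657
```

View pics/d.png

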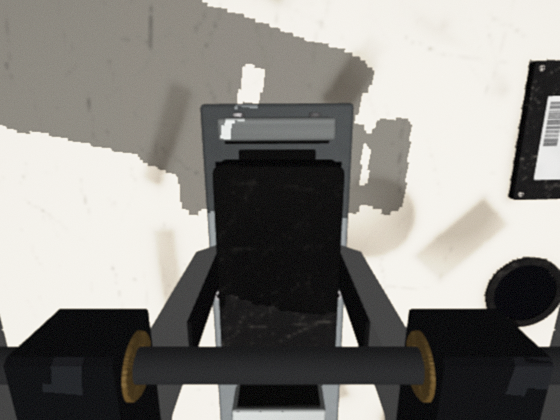

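View pics/d2.png

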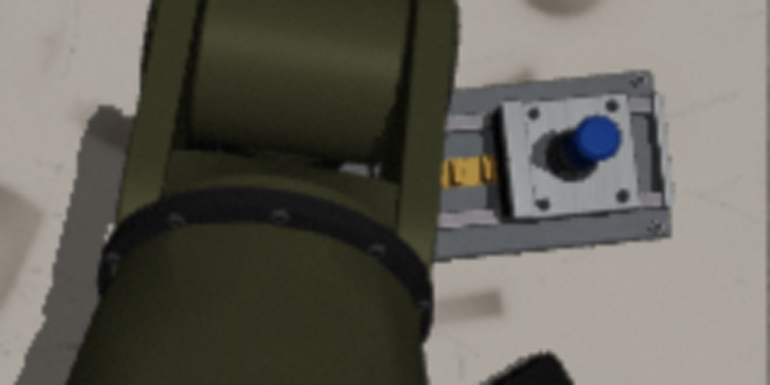

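```bash
python3 - <<'E'
from h import *
s=r.state(); c=cam("wrist",s); st()
im=cv2.imread("pics/d.png")
cv2.imwrite("pics/d3.png",cv2.resize(im[90:190,190:370],None,fx=4.4,fy=4.4,interpolation=cv2.INTER_CUBIC))
# model from top estimate, projected
for x0,y0,yaw in [(.55,-.121,6.6)]:
    M=R.from_euler("z",yaw,degrees=True).as_matrix()
    P=np.array([[-.055,.17,.01],[.055,.17,.01],[-.037,.145,.046],[.037,.145,.046]])
    print(np.round(proj(c,P@M.T+[x0,y0,0]),1))
E
```

```text
t5.77 p [ 0.5399 -0.0338  0.1095] F [-0.16  0.48 -2.28] w0.653
[[199.6 104.7]
 [355.3 104.9]
 [218.5 145.7]
 [336.3 145.9]]
```

View pics/d3.png

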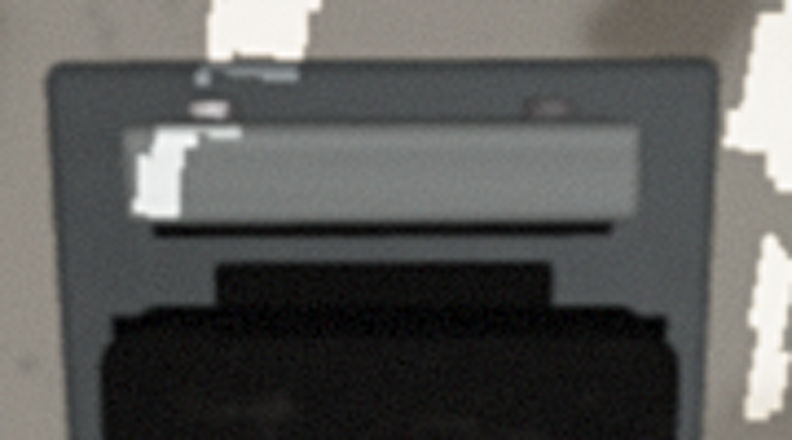

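The projected cradle model matches the wrist picture to about 1 px: the base corners are at (201,104) and (353,104), and I predicted (200,105) and (355,105). The drive is level with the jaw. I'll lower it just above the pad, feel for the fixed jaw, then set it down.

```bash
cat >> h.py <<'E'
YAW=6.6; O=np.array([.55,-.1203,0]); M=R.from_euler("z",YAW,degrees=True).as_matrix()
def W(x,y,z): return M@np.array([x,y,z])+O
def C(p): return M.T@(np.array(p)-O)
E
python3 - <<'E'
from h import *
r.move_straight(W(0,.084,.06),0.15)
r.move_straight(W(0,.084,.041),0.08)
r.pause(.15)
s=st("low"); f0=M.T@s["contact_force"]
for y in np.arange(.0855,.0976,.0015):
    r.move_straight(W(0,y,.041),0.03); r.pause(.08)
    s=r.state(); f=M.T@s["contact_force"]-f0; print(round(y,4),np.round(C(s["tool_pos"]),4),np.round(f,1))
    if f[1]<-4: break
p=C(s["tool_pos"])
r.move_straight(W(0,p[1],.0388),0.03); r.pause(.15); s=st("set"); print(C(s["tool_pos"]),M.T@s["contact_force"]-f0)
E
```

```text
low t6.78 p [ 0.5406 -0.0369  0.0414] F [ 0.11 -0.09 -2.22] w0.658
0.0855 [0.0001 0.0855 0.0411] [-0.3  0.6 -0.2]
0.087 [0.    0.087 0.041] [-0.1  0.1 -0.4]
0.0885 [-0.      0.0885  0.041 ] [-0.1  0.2 -0.9]
0.09 [0.    0.09  0.041] [-0.6 -1.2  1.2]
0.0915 [0.0001 0.0906 0.0412] [-0.1 -7.1 -0.3]
set t8.85 p [ 0.5398 -0.0305  0.0391] F [ 0.21 -3.64  3.39] w0.658
[0.00021856 0.0903838  0.03906866] [-0.31161464 -3.53438141  5.6137756 ]
```

```bash
python3 - <<'E'
from h import *
r.grip(0.85); st("rel")
p=C(r.state()["tool_pos"])
r.move_straight(W(p[0],p[1],.12),0.2)
r.reach(W(0,-.02,.24),down(YAW-90)); s=st("hover")
im=r.snapshot("wrist"); cv2.imwrite("pics/e.png",im[:,:,::-1])
c=cam("wrist",s)
for d in r.outline_of("knob","wrist"): 
    b=d["bbox"]; u=[(b[0]+b[2])/2,(b[1]+b[3])/2]; print("k",round(d["score"],2),b,np.round(C(back(c,u,.09)[0]),4))
for d in r.outline_of("drive_center","wrist"): 
    q=rect(c,d["region"],.038); print("d",round(d["score"],2),np.round(d["bbox"]),np.round(q,3),np.round(C([q[0],q[1],0]),4))
im=r.snapshot("top"); cv2.imwrite("pics/e2.png",im[:,:,::-1])
im=r.snapshot("scene"); cv2.imwrite("pics/e3.png",cv2.resize(im[190:320,240:440],None,fx=4,fy=4,interpolation=cv2.INTER_CUBIC)[:,:,::-1])
E
```

```text
rel t9.35 p [ 0.5396 -0.0302  0.0388] F [0.93 0.2  0.09] w0.850
hover t11.16 p [ 0.5521 -0.1399  0.2389] F [-0.35  0.07  0.09] w0.849
k 0.65 [351.1, 183.8, 387.0, 219.9] [-0.0006 -0.1025  0.09  ]
d 0.61 [270. 278. 373. 404.] [ 0.395 -0.198 98.653 83.149 31.696] [-0.1631 -0.0591  0.    ]
```

View pics/e.png

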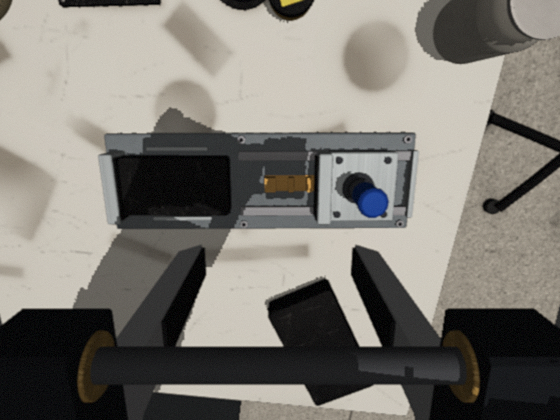

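View pics/e3.png

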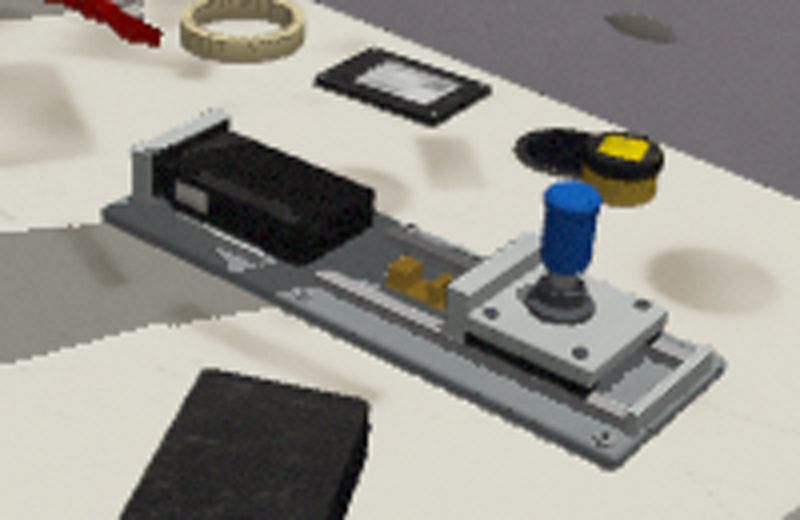

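The drive lies flat on the pad against the fixed jaw, between the lips (wrist px (115–231, 155–215)). The knob's top is at about (372,203). I'll locate it more precisely, then grasp it with the fingers opening along the rail.

```bash
python3 - <<'E'
from h import *
s=r.state(); c=cam("wrist",s)
print(np.round(C(back(c,[372.5,203],.102)[0]),4), "face px", np.round(C(back(c,[318,185],.048)[0]),4), "drive end",np.round(C(back(c,[231,185],.038)[0]),4), np.round(C(back(c,[175,155],.038)[0]),4), np.round(C(back(c,[175,215],.038)[0]),4))
k=C(back(c,[372.5,203],.102)[0])
im=r.snapshot("wrist")
b=(im[:,:,2].astype(int)-im[:,:,0]>60).astype(np.uint8)
n,l,stt,ce=cv2.connectedComponentsWithStats(b); print(stt[1:],ce[1:])
r.reach(W(0,-.100,.15),down(YAW-90)); r.grip(.7)
s=st(); c=cam("wrist",s)
im=r.snapshot("wrist"); cv2.imwrite("pics/f.png",im[:,:,::-1])
E
```

```text
[ 0.0015 -0.1027  0.102 ] face px [ 0.006  -0.0608  0.048 ] drive end [0.0038 0.0289 0.038 ] [0.0349 0.085  0.038 ] [-0.029  0.09   0.038]
[[358 188  30  29 663]] [[372.35294118 202.50226244]]
 t12.46 p [ 0.5617 -0.2193  0.1505] F [ 0.63  0.55 -0.68] w0.700
```

View pics/f.png

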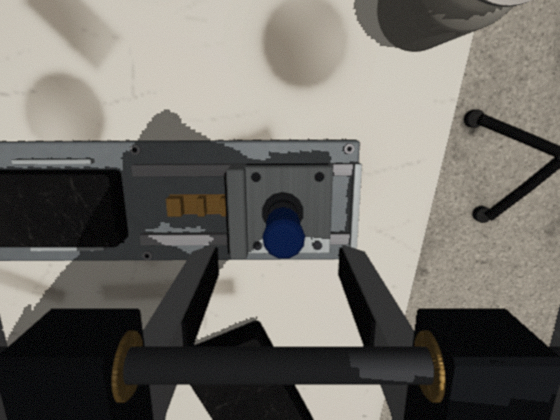

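```bash
python3 - <<'E'
from h import *
s=r.state(); c=cam("wrist",s)
for n,u,z in [("knob",[284.5,234],.102),("face",[228,205],.048),("drive end",[125,205],.038),("brassL",[167,205],.022),("brass 2 gap",[183,205],.022),("brass gap2",[206,205],.022),("base end",[360,200],.01)]:
    print(n,np.round(C(back(c,u,z)[0]),4))
c=cam("top"); im=r.snapshot("top")
im=cv2.imread("pics/f.png"); cv2.imwrite("pics/f2.png",cv2.resize(im[140:270,90:290],None,fx=4,fy=4,interpolation=cv2.INTER_CUBIC))
im=cv2.imread("pics/e.png"); cv2.imwrite("pics/f3.png",cv2.resize(im[125:235,95:255],None,fx=5,fy=5,interpolation=cv2.INTER_CUBIC))
E
```

```text
knob [ 0.005  -0.1044  0.102 ]
face [ 0.0093 -0.0618  0.048 ]
drive end [0.0065 0.0221 0.038 ]
brassL [ 0.0022 -0.0063  0.022 ]
brass 2 gap [ 0.0022 -0.0199  0.022 ]
brass gap2 [ 0.0022 -0.0393  0.022 ]
base end [ 0.0037 -0.1724  0.01  ]
```

View pics/f2.png

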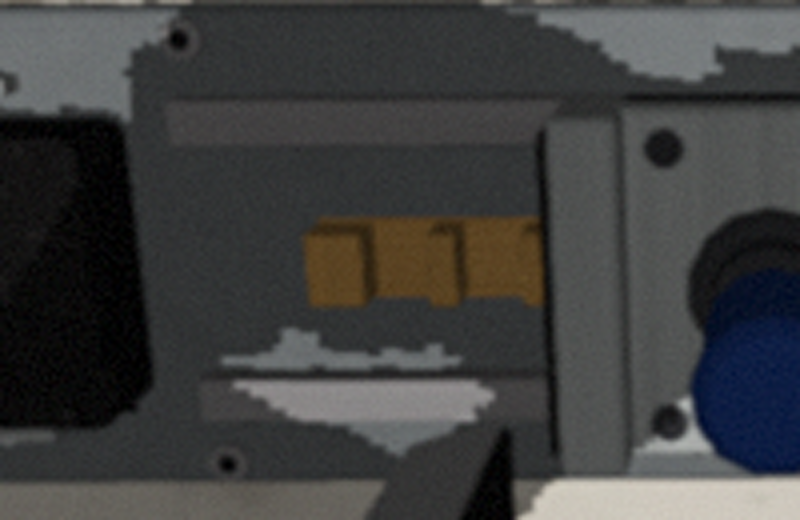

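View pics/f3.png

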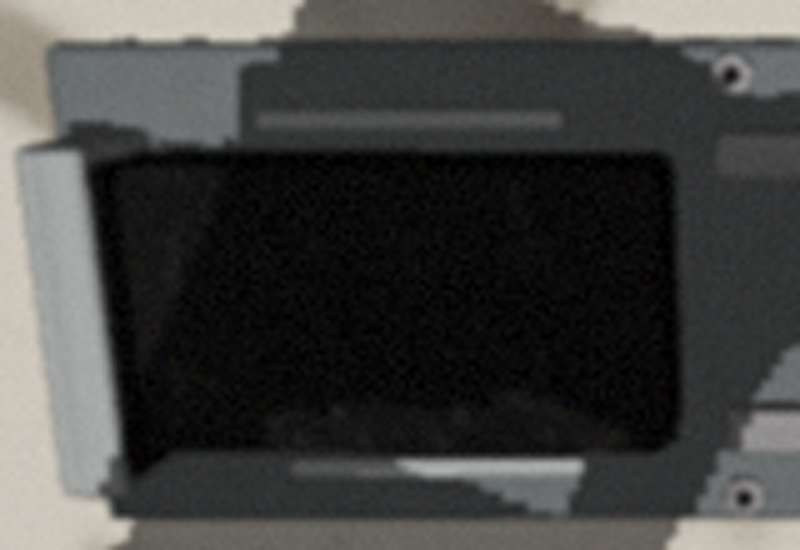

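Triangulating from the two views, the dark edge is the drive's end face at y≈0.032–0.033, so the drive does touch the fixed jaw. The knob is at cradle y≈−0.1045, which puts the jaw at ≈0.0925. Now I grasp and lift it.

```bash
python3 - <<'E'
from h import *
r.reach(W(.0015,-.1045,.125),down(YAW-90))
r.move_straight(W(.0015,-.1045,.082),0.1); st("down")
r.grip(0.0,30); s=st("grip"); print(C(s["tool_pos"]))
z0=s["tool_pos"][2]
r.move_straight(W(.0015,-.1045,.082+.018),0.06); r.pause(.1); s=st("lift"); print(C(s["tool_pos"]),M.T@s["contact_force"])
im=r.snapshot("scene"); cv2.imwrite("pics/g.png",cv2.resize(im[180:320,240:440],None,fx=4,fy=4,interpolation=cv2.INTER_CUBIC)[:,:,::-1])
E
```

```text
down t13.39 p [ 0.5638 -0.224   0.0826] F [ 0.2  -0.01 -0.34] w0.702
grip t14.11 p [ 0.5635 -0.2239  0.0821] F [-0.65 -0.35  0.92] w0.282
[ 0.00151651 -0.10449002  0.08207047]
lift t14.66 p [ 0.5634 -0.2239  0.0996] F [ 2.25  0.24 -5.79] w0.280
[ 0.0014182  -0.10440887  0.09959116] [ 2.26199833 -0.02374745 -5.78548424]
```

View pics/g.png

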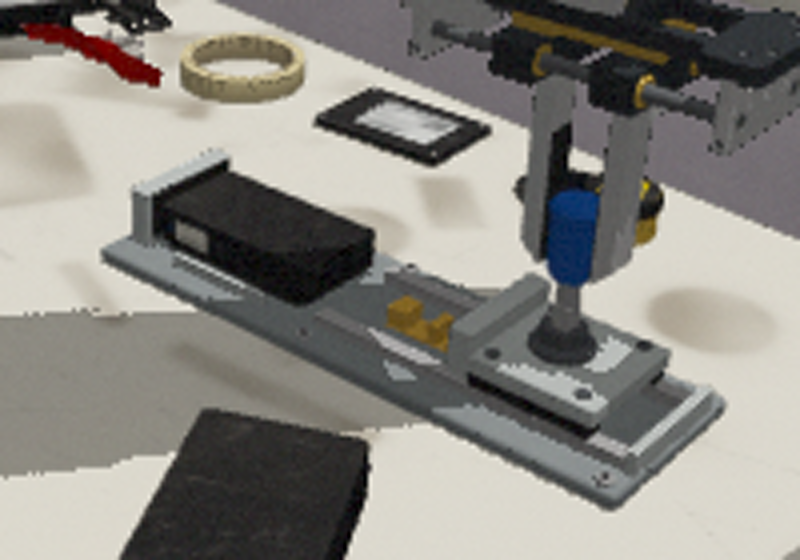

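The knob is up about 17.5 mm and pulls down with 5.8 N. I slide the jaw in and feel for the drive.

```bash
python3 - <<'E'
from h import *
r.move_straight(W(.0015,-.06,.1),0.10); s=st("mid"); print(np.round(C(s["tool_pos"]),4),np.round(M.T@s["contact_force"],1))
r.move_straight(W(.0015,-.022,.1),0.08); r.pause(.1); s=st("near"); print(np.round(C(s["tool_pos"]),4),np.round(M.T@s["contact_force"],1))
f0=M.T@s["contact_force"]
for y in np.arange(-.0205,-.0035,.0015):
    r.move_straight(W(.0015,y,.1),0.03); r.pause(.06)
    s=r.state(); f=M.T@s["contact_force"]; print(round(y,4),np.round(C(s["tool_pos"]),4),np.round(f,1))
    if f[1]<-7: break
im=r.snapshot("scene"); cv2.imwrite("pics/h.png",cv2.resize(im[180:320,240:440],None,fx=4,fy=4,interpolation=cv2.INTER_CUBIC)[:,:,::-1]); st()
E
```

```text
mid t15.30 p [ 0.5582 -0.1792  0.1   ] F [-1.39  1.57 -5.63] w0.280
[ 0.0014 -0.0594  0.1   ] [-1.2  1.7 -5.6]
near t16.02 p [ 0.5539 -0.142   0.0999] F [-3.9   0.7  -6.61] w0.276
[ 0.0013 -0.022   0.0999] [-3.8  1.1 -6.6]
-0.0205 [ 0.0014 -0.0207  0.0999] [-4.3 -0.5 -6.1]
-0.019 [ 0.0014 -0.0192  0.0999] [-4.5 -1.  -6.2]
-0.0175 [ 0.0013 -0.0177  0.0999] [-4.2 -0.2 -6. ]
-0.016 [ 0.0013 -0.0162  0.0999] [-6.3 -0.1 -5.7]
-0.0145 [ 0.0013 -0.0147  0.0999] [-5.7 -0.3 -5.6]
-0.013 [ 0.0013 -0.0132  0.0999] [-5.6  0.2 -6.3]
-0.0115 [ 0.0013 -0.0118  0.0999] [-5.8 -0.6 -5.4]
-0.01 [ 0.0014 -0.0113  0.1002] [-5.6 -7.7 -5.1]
 t18.54 p [ 0.5526 -0.1313  0.1001] F [-4.48 -9.01 -6.36] w0.279
```

View pics/h.png

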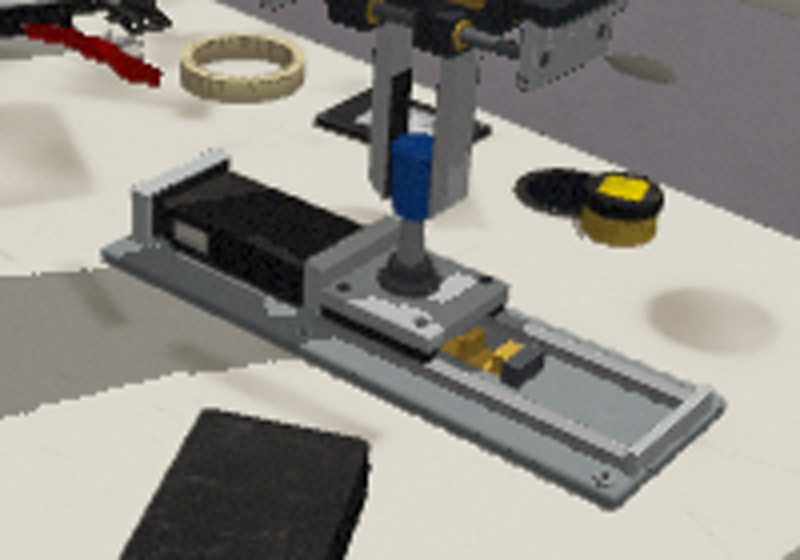

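The jaw meets the drive at tool y≈−0.0115, so jaw = 0 there. Next I rest the pin on the land, loosen the fingers round the knob, and nudge the jaw back until the pin drops into the nearest notch and blocks it.

```bash
python3 - <<'E'
from h import *
r.move_straight(W(.0015,-.0123,.1),0.03)
r.move_straight(W(.0015,-.0123,.095),0.05); r.pause(.1); s=st("low"); print(np.round(M.T@s["contact_force"],1))
r.grip(.35,10); r.pause(.15)
im=r.snapshot("scene"); cv2.imwrite("pics/i.png",cv2.resize(im[180:320,240:440],None,fx=4,fy=4,interpolation=cv2.INTER_CUBIC)[:,:,::-1]); s=st("loose")
f0=M.T@s["contact_force"];print(np.round(f0,1))
for y in np.arange(-.0135,-.040,-.0015):
    r.move_straight(W(.0015,y,.095),0.03); r.pause(.06)
    s=r.state(); f=M.T@s["contact_force"]-f0; print(round(y,4),np.round(C(s["tool_pos"]),4),np.round(f,1))
    if f[1]>8: break
im=r.snapshot("scene"); cv2.imwrite("pics/j.png",cv2.resize(im[180:320,240:440],None,fx=4,fy=4,interpolation=cv2.INTER_CUBIC)[:,:,::-1]); st()
E
```

```text
low t19.14 p [ 0.5528 -0.1326  0.0951] F [-5.03 -1.87 -5.53] w0.278
[-5.2 -1.3 -5.5]
loose t19.70 p [ 0.553  -0.1323  0.0951] F [-0.47  0.34  0.29] w0.350
[-0.4  0.4  0.3]
-0.0135 [ 0.0015 -0.0135  0.095 ] [ 0.1  0.2 -1.2]
-0.015 [ 0.0015 -0.015   0.095 ] [ 0.3 -0.7 -0.9]
-0.0165 [ 0.0015 -0.0162  0.095 ] [0.1 4.4 1. ]
-0.018 [ 0.0015 -0.0177  0.095 ] [1.  4.5 0.8]
-0.0195 [ 0.0015 -0.0193  0.0949] [ 0.4  4.4 -0.1]
-0.021 [ 0.0015 -0.0209  0.095 ] [ 0.8  4.  -1. ]
-0.0225 [ 0.0015 -0.0225  0.095 ] [ 1.   3.2 -0.8]
-0.024 [ 0.0015 -0.0243  0.095 ] [ 0.6  0.1 -0.8]
-0.0255 [ 0.0015 -0.0257  0.0951] [-0.  -0.2 -0.6]
-0.027 [ 0.0015 -0.0271  0.095 ] [-0.2 -0.1 -0.4]
-0.0285 [ 0.0015 -0.0283  0.095 ] [0.6 3.8 0.1]
-0.03 [ 0.0015 -0.0288  0.0949] [ 0.  11.1  1.9]
 t23.45 p [ 0.5548 -0.1488  0.0949] F [-1.68 11.02  2.43] w0.350
```

View pics/i.png

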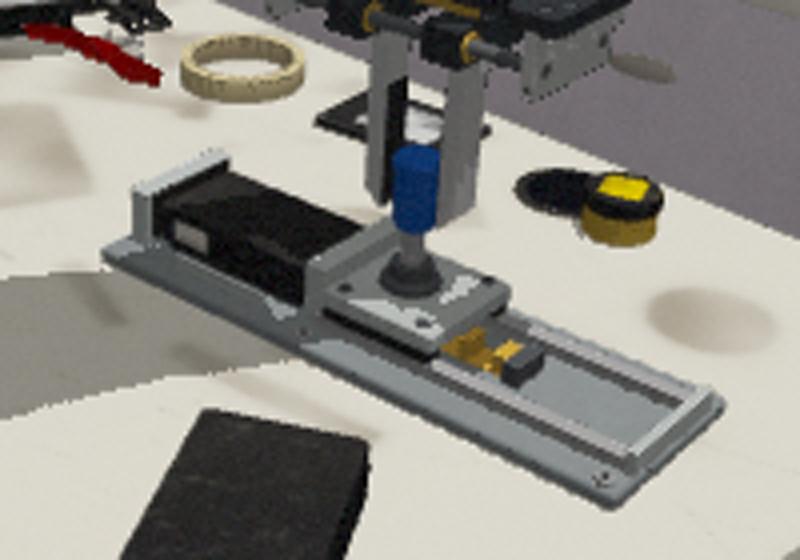

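View pics/j.png

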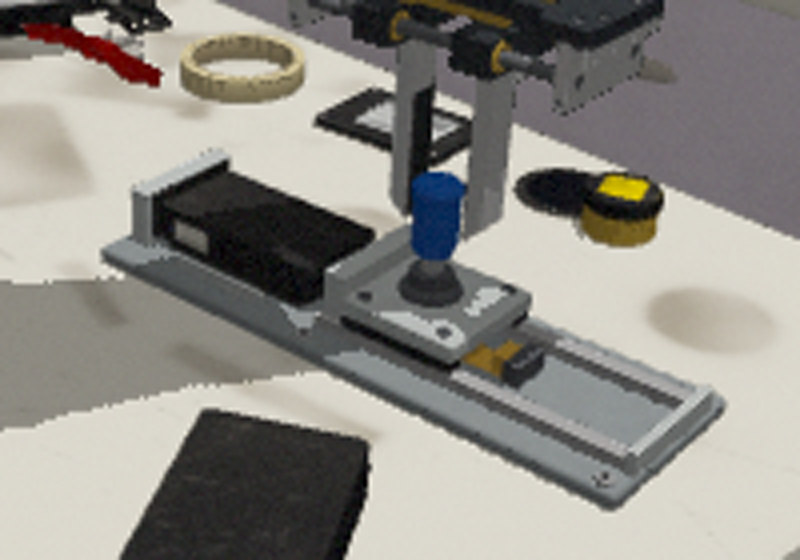

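The pin dropped at about jaw 0.009 and then blocked at 11 N, so it is in the nearest notch. I'll take up the notch play towards the drive, withdraw, and check the knob height by touch and camera.

```bash
python3 - <<'E'
from h import *
r.move_straight(W(.0015,-.025,.095),0.05)
for y in np.arange(-.0235,-.008,.0015):
    r.move_straight(W(.0015,y,.095),0.03); r.pause(.06)
    s=r.state(); f=M.T@s["contact_force"]; print(round(y,4),np.round(C(s["tool_pos"]),4),np.round(f,1))
    if f[1]<-6: break
yc=C(s["tool_pos"])[1]-.0038
r.move_straight(W(.0015,yc,.095),0.05); r.pause(.1); st("centred")
r.grip(.6)
r.move_straight(W(.0015,yc,.135),0.15)
r.grip(0.0,10)
r.move_straight(W(.0015,yc,.124),0.1); r.pause(.1); st("above"); f0=r.state()["contact_force"][2]
for z in np.arange(.123,.1145,-.001):
    r.move_straight(W(.0015,yc,z),0.04); r.pause(.05)
    s=r.state(); print(round(s["tool_pos"][2]-.017,4),round(s["contact_force"][2]-f0,1))
    if s["contact_force"][2]-f0>5: break
r.move_straight(W(.0015,yc,.16),0.2); st("clear")
E
```

```text
-0.0235 [ 0.0015 -0.0237  0.095 ] [-0.6  0.2  0.7]
-0.022 [ 0.0015 -0.0221  0.095 ] [-0.3 -0.7  0.5]
-0.0205 [ 0.0015 -0.0205  0.095 ] [ 0.1 -0.6  0.7]
-0.019 [ 0.0015 -0.0189  0.095 ] [-0.1 -1.3  0. ]
-0.0175 [ 0.0015 -0.0182  0.095 ] [-0.4 -6.8 -1.6]
centred t25.59 p [ 0.554  -0.1418  0.0949] F [-0.63  0.08 -0.38] w0.351
above t27.89 p [ 0.5541 -0.142   0.1242] F [-0.42 -0.56 -0.25] w0.006
0.1061 0.9
0.105 0.3
0.104 0.7
0.1029 0.1
0.1023 3.8
0.1021 12.7
clear t30.05 p [ 0.5542 -0.142   0.1603] F [-0.37 -0.89 -0.89] w0.008
```

```bash
python3 - <<'E'
from h import *
r.reach(W(.0,-.0,.26),down(YAW-90)); s=st()
im=r.snapshot("wrist"); cv2.imwrite("pics/k.png",im[:,:,::-1])
im=r.snapshot("scene"); cv2.imwrite("pics/k2.png",cv2.resize(im[180:320,240:440],None,fx=4,fy=4,interpolation=cv2.INTER_CUBIC)[:,:,::-1])
E
```

```text
t30.54 p [ 0.5499 -0.1201  0.2593] F [ 0.71  0.42 -1.7 ] w0.005
```

View pics/k.png

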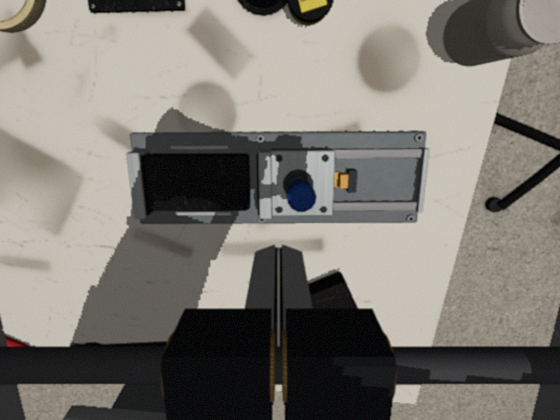

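View pics/k2.png

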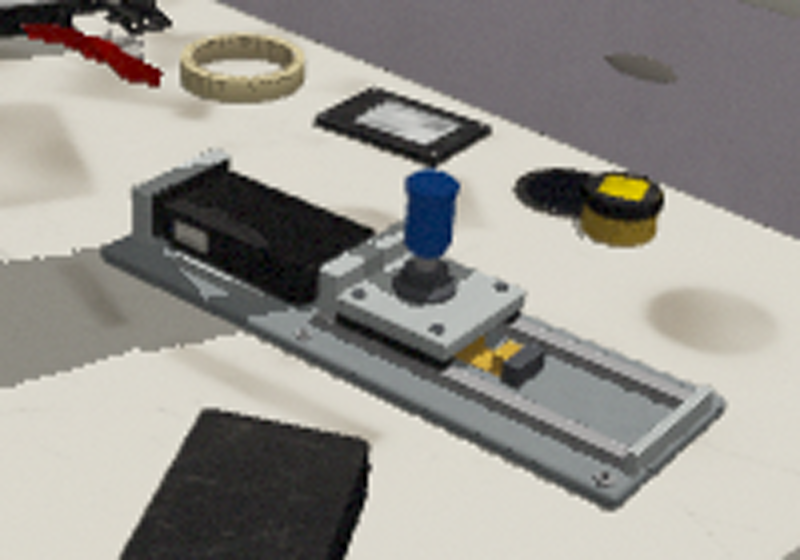

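The drive is flat against the fixed jaw (wrist px (140–249, 153–212)). The sliding jaw is just behind it at px (258–334), the knob at (300,195) is down, and the robot touches nothing.

```bash
python3 -c "
from h import *
r.finish_job(); st()"
```

```text
the job is handed in; nothing more can be done
the job is handed in; nothing more can be done
```

The smaller drive is clamped in the cradle, with the pin fully down in the notch nearest the pad. I handed the job in at about 31 s of the 51 s allowed, with no verdict reported.

- **Drive:** I took the left box, which measured 113x62 mm; the other one, about 152x88 mm, is the larger look-alike. I lowered it just above the pad, pushed it gently until it met the fixed jaw, then set it down between the lips.
- **Jaw and notch:** I lifted the knob and slid the jaw until it touched the drive. Then I let the pin rest on the land and eased the jaw back until the pin dropped.
- **Checks:** The pin blocked in both directions, at about 11 N opening and 7 N closing. The last push was towards the drive, to take up the play. By touch the knob top was at 102 mm, which is fully down. The last pictures show the drive flat against the fixed jaw.
- **Remaining gap:** By feel the jaw stands roughly 8–9 mm from the drive. That is as close as the notch positions allow, so the drive is not pressed tight.
- **Disagreement:** Single-view readings of the drive's end were 4–11 mm off. Combining two views gave y of about 32 mm against the expected 33 mm.

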